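Park the press bender and clear its catch tray

TASK

The bending run is over. Take the oil pressure off the bench press first: push both valve levers away from you, right through the stiff detent until each drops into its float notch. Only then take the finished U-brackets out of the catch tray and lay them all flat, in a single layer, on the floor of the blue tote; leave both levers in float and do not disturb the oil can, the tape roll or the spanner.

Things in the scene. Friction and masses are not known exactly. Their poses are not given: they have to be found in the camera images.
- machine: green horizontal hydraulic press bender, fixed to the bench. Origin: on the bench under the centre of its catch tray. +x points away from the robot to the machine bed (front face 190 mm from the origin, 112 mm high, cylinder on it up to 215 mm); +y to the left, towards the grey valve block (up to 95 mm high, from x -75 to 40 and y 235 to 360 mm) that carries two levers; z up
- tray_in (a point): centre of the floor of the dark steel catch tray, 4 mm above the bench; the tray is part of the machine, inside 250 (x) by 300 (y) mm, its lip 20 mm above the bench
- ram_knob (a point): centre of the red ball knob (40 mm across) on the right-hand lever, 145 mm from its pivot, about 255 mm above the bench, with a 12 mm rod below it. It swings away from the robot as the lever is pushed. The two knobs are 85 mm apart
- clamp_knob (a point): centre of the black ball knob (40 mm across) on the left-hand lever, otherwise the same as the red one
- ram_pivot (a point): pivot of the red-knobbed lever, 115 mm above the bench; the lever turns about the machine's y axis
- clamp_pivot (a point): pivot of the black-knobbed lever, 115 mm above the bench; the lever turns about the machine's y axis
- ram_lever (a joint): angle of the red-knobbed lever (rad), growing as it is pushed away (machine's +x). At 0 (hold) it leans 0.25 towards the robot; upright at 0.25. Near 0 it moves at 3 N on the knob and stays put; from 0.2 it stiffens to about 12 N, passes a crest at 0.40, then snaps by itself into the float notch (0.55 to 0.60; yellow mark on the quadrant), where it is latched. Stops at -0.25 and 0.60
- clamp_lever (a joint): angle of the black-knobbed lever (rad); the same values and feel as the red one
- bracket1_mid (a point): centre of finished steel bracket 1 (some may be absent): a bent U channel 95 (its x) by 30 (its y) by 34 mm (z, open side up), walls 3 mm, 0.17 kg; lies on the tray floor at the start, its centre 17 mm above the floor it lies on
- bracket2_mid (a point): centre of finished steel bracket 2 (some may be absent): a bent U channel 95 (its x) by 30 (its y) by 34 mm (z, open side up), walls 3 mm, 0.17 kg; lies on the tray floor at the start, its centre 17 mm above the floor it lies on
- bracket3_mid (a point): centre of finished steel bracket 3 (some may be absent): a bent U channel 95 (its x) by 30 (its y) by 34 mm (z, open side up), walls 3 mm, 0.17 kg; lies on the tray floor at the start, its centre 17 mm above the floor it lies on
- bracket4_mid (a point): centre of finished steel bracket 4 (some may be absent): a bent U channel 95 (its x) by 30 (its y) by 34 mm (z, open side up), walls 3 mm, 0.17 kg; lies on the tray floor at the start, its centre 17 mm above the floor it lies on
- bracket5_mid (a point): centre of finished steel bracket 5 (some may be absent): a bent U channel 95 (its x) by 30 (its y) by 34 mm (z, open side up), walls 3 mm, 0.17 kg; lies on the tray floor at the start, its centre 17 mm above the floor it lies on
- bracket6_mid (a point): centre of finished steel bracket 6 (some may be absent): a bent U channel 95 (its x) by 30 (its y) by 34 mm (z, open side up), walls 3 mm, 0.17 kg; lies on the tray floor at the start, its centre 17 mm above the floor it lies on
- tote_in (a point): centre of the inner floor of the blue plastic tote, which does not move; inside 250 (x) by 245 (y) mm, floor 5 mm above the bench, walls 5 mm thick and 75 mm high
- oil_can: blue and yellow can standing upright, 64 mm across, 150 mm high; origin at the centre of its base; not to be disturbed
- tape_roll: roll of cream masking tape lying flat, 100 mm across, 24 mm high; origin at the centre of its underside; not to be disturbed
- spanner: steel spanner lying flat on the front strip of the machine bed, 190 mm long along its x; origin near its middle; not to be disturbed
Not all that is in view belongs to the job. Leave any green or purple look-alike of the part that bears bracket5_mid alone.

How it is judged:
By the outcome, as a careful person would: the job done as asked, in the order asked, and still so for the second after the job is handed in, with the robot touching nothing.
Of bracket1, bracket2, bracket3, bracket4, bracket5, bracket6 only 4 to 6 are there at a start; the rules pass over those that are not, and their reading is None.
At some moment in a run one of bracket1, bracket2, bracket3, bracket4, bracket5, bracket6 may be knocked a few centimetres aside while the robot is not near it.
It also fails if it takes over 210 s, if anything falls off the work surface, if the arm or the gripper's body presses on something with over 40 N, if the wrist force passes 120 N, or if a joint passes its speed limit or range.

ROBOT

A 6-joint arm with a two-finger parallel gripper is mounted at the origin on the work surface. World frame = base frame: x ahead of the robot, y to its left, z up, the work surface at z = 0. Lengths are in mm, angles in rad, forces in N, time in s.
With the tool pointing down it reaches from about 400 to 925 mm from the base axis. Payload 12.5 kg.
Tool frame: the origin (TCP) lies at the very end of the fingers, on their centre line; the grasp point (between the pads) lies 19 mm behind it; z points along the fingers, y is the direction in which the jaws open and shut (so a half turn about z gives the same grasp; the last joint's range is limited). The gripper opens to 95 mm and grips with 3 to 60 N. Pads are 20 mm wide; open, the fingers measure 119 mm over their backs; the gripper's body (75 mm by 180 mm) begins 59 mm behind the grasp point.
Start: joints at [-1.35, 0.491, 1.559, -0, 1.092, -0.106], TCP at [200.657, -591.932, 214.661] pointing down, gripper open.
Joint ranges: [-3.1, 3.1], [-0.84, 2.19], [0.05, 2.79], [-1.13, 4.28], [0.06, 2.93], [-2.69, 2.69]. Speed limits (rad/s): [2.22, 2.22, 2.79, 3.14, 3.14, 3.14].

INTERFACE

Orientations are given as [roll, pitch, yaw] about the fixed x, y, z axes, in that order (R = Rz(yaw) Ry(pitch) Rx(roll)).
In Python, from cell import env gives the robot as it stands.
- The arm moves only by the shell command python3 -m pendant 'ROWS'. ROWS is JSON, a list that holds one entry, the list of rows, each a list of 5 numbers: the opening, from 0 (shut) to 1 (fully open), then the shift along the tool's x, y, z in m, then the turn about the tool's z in rad. A call has exactly 8 rows; each row is the pose to reach, as a shift and turn from the pose commanded when the call began, along the tool's axes at that moment; what a row does not reach only later rows make up. A row lasts 1/10 s, in which the tool goes at most 50 mm and 8.59 degrees, less where a joint would pass 70% of its speed; a pose out of reach is approached as far as the arm can. A call with a gripper value outside its range is refused whole. The fingers move at their own pace and stop on an object; the grip force is fixed at half the most. Time passes only in rows, so rows that repeat a pose let the fingers close, or fill a call up. It gives the time, the measured TCP pose, the force and the opening at its end, in the units of the state.
- env.state(): the state, without advancing time (a new reading comes with each control period).
- env.read_camera(name): name is "side" or "top" or "wrist"; returns a dict with "image" (480x640x3 uint8, blue, green, red), "range_z" (480x640 float32, mm along the optical axis (not along the pixel's ray), 0 where there is no reading), "fx", "fy", "cx", "cy" (pixels), "dist" ([k1, k2, p1, p2, k3] as OpenCV has them; the pictures are not rectified), "rvec" (rotation vector, rad) and "tvec" (3), from world to camera coordinates, as OpenCV has them; the wrist camera has in their place "tool_from_camera" (4x4, takes a point from camera to tool coordinates, whose origin is the TCP and whose axes are the flange's). Camera axes: x right, y down, z forward; pixel columns grow to the right and rows downward; lengths in mm; the calibration is good to about 2 mm. A picture is of the moment at which its call begins: read the wrist's pose just before it.
- env.job_done(): hands the job in, once; it reports no verdict.
The state is a dict: "t": time; "joints": joint angles; "qvel": joint speeds; "tau": joint torques, N m; "eef_pos": TCP position; "tcp_rot": TCP orientation; "ft_force": force on the tool from outside, world axes, zero at the start; "moment": the same for the moment, N m; "opening": opening from 0.0 (shut) to 1.0 (fully open).
Only numpy, scipy, OpenCV 4.12 (cv2) and the standard library are available. Lean on these libraries where they do the work, as an engineer would, in place of code of your own. Each camera call takes 0.05 s, during which the arm holds its last target. There are 200 camera calls.

## Working session

There is one attempt and no reset: what is moved stays moved. The work goes in short steps, Python scripts to look and compute and a shell command to move; the robot and the scene stay as the last step left them, time stands still between calls to the robot, and variables do not carry over. Pictures are saved under pics/ and viewed, about 12 in all and at most 16, crops included, and the job is handed in when it is done.

```bash
ls; mkdir -p pics; python3 - <<'E'
from cell import env
import cv2,numpy as np
s=env.state();print(s)
for n in("top","side"):
    c=env.read_camera(n);cv2.imwrite(f"pics/{n}0.png",c["image"]);np.savez(f"{n}0.npz",**c)
    print(n,c["fx"],c["rvec"],c["tvec"],c["dist"])
c=env.read_camera("wrist");print(c["tool_from_camera"])
E
```

```text
pics
{'t': 0.0, 'joints': array([-1.34962880e+00,  4.91540214e-01,  1.55946885e+00,  7.64686877e-06,
        1.09165600e+00, -1.05608111e-01]), 'qvel': array([-0.0002706 ,  0.0005643 ,  0.00010275, -0.00123651, -0.00067895,
       -0.00027498]), 'tau': array([-8.49494591e-04, -6.12652588e+01, -2.58179158e+01,  6.91869110e-02,
        4.82787704e-02, -1.24892977e-04]), 'eef_pos': array([ 200.58445949, -591.68278339,  214.06707535]), 'tcp_rot': array([-3.14052693e+00, -1.19789157e-04,  3.26772044e-01]), 'ft_force': array([-0.10779521, -0.50109516, -0.31120557]), 'moment': array([-0.001481  ,  0.00753563,  0.02468941]), 'opening': 1.002731062644274}
top 590.6294961011623 [ 2.20899142 -2.16056391  0.07245299] [ -11.48667816  479.75408517 1663.53443001] [-0.16240366  0.          0.          0.          0.        ]
side 480.53557926485666 [ 2.35299806 -0.06176518  0.00847413] [-471.49413264  142.43619169 1455.62832759] [0.00697608 0.         0.         0.         0.        ]
[[ 1.03908485e-03 -9.63570818e-01 -2.67451302e-01  7.58792907e+01]
 [ 9.99999455e-01  1.02814930e-03  1.80928729e-04  7.06489599e-01]
 [ 1.00642226e-04 -2.67451344e-01  9.63571361e-01 -1.69402630e+02]
 [ 0.00000000e+00  0.00000000e+00  0.00000000e+00  1.00000000e+00]]
```

View pics/top0.png

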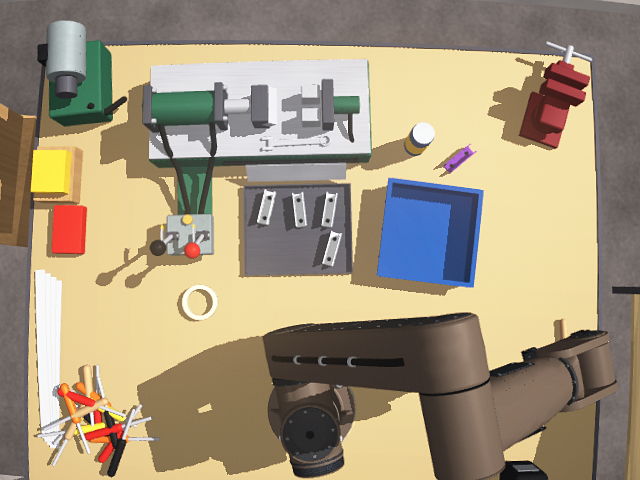

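View pics/side0.png

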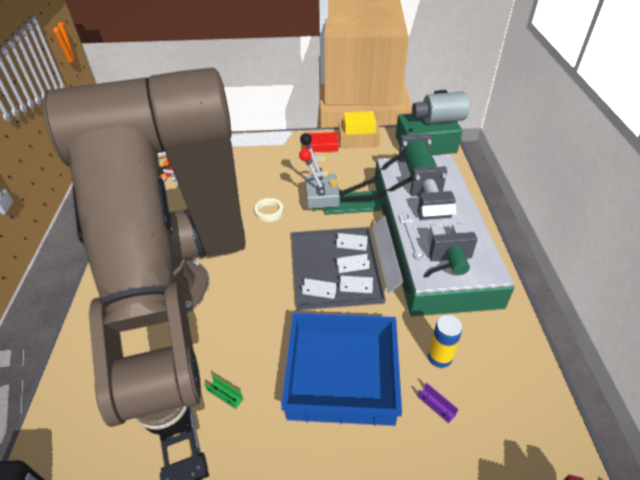

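Top view: four silver brackets in the tray at (265,207), (299,209), (329,208) and (332,248). The red knob is at (192,250), the black knob at (158,247), the tote around (432,232), the tape at (199,302), the can at (420,138) and the spanner at (295,143). Side view: candidates that could be mistaken for brackets are the purple look-alike at top (460,158) / side (437,402) and the green one at side (225,390). Neither is a target. Next I measure.

```bash
cat > h.py <<'E'
import cv2,numpy as np
from scipy.spatial.transform import Rotation as R
def world(c,T=None):
    """HxWx3 world points of every pixel; T=4x4 world_from_tool for wrist"""
    K=np.array([[c["fx"],0,c["cx"]],[0,c["fy"],c["cy"]],[0,0,1.]])
    v,u=np.mgrid[:480,:640]
    p=cv2.undistortPoints(np.stack([u,v],-1).reshape(-1,1,2).astype(float),K,np.array(c["dist"],float)).reshape(480,640,2)
    z=np.asarray(c["range_z"],float)[...,None]
    P=np.concatenate([p*z,z],-1)
    if T is None:
        Rm=cv2.Rodrigues(np.array(c["rvec"],float))[0]
        return (P-np.array(c["tvec"]).ravel())@Rm
    M=T@c["tool_from_camera"]; return P@M[:3,:3].T+M[:3,3]
def tool(s):
    T=np.eye(4);T[:3,:3]=R.from_euler("xyz",s["tcp_rot"]).as_matrix();T[:3,3]=s["eef_pos"];return T
def brackets(W,img,box,zlo=20,zhi=46):
    """bright grey blobs in world box [x0,x1,y0,y1] -> centre,yaw,size,n"""
    hsv=cv2.cvtColor(img,cv2.COLOR_BGR2HSV)
    x,y,z=np.moveaxis(W,-1,0)
    m=(x>box[0])&(x<box[1])&(y>box[2])&(y<box[3])&(z>-5)&(z<70)&(hsv[...,1]<60)&(hsv[...,2]>125)
    m=cv2.morphologyEx(m.astype(np.uint8),cv2.MORPH_CLOSE,np.ones((5,5)))
    n,l,st,_=cv2.connectedComponentsWithStats(m)
    out=[]
    for i in range(1,n):
        if st[i,4]<60: continue
        q=W[(l==i)]; q=q[(q[:,2]>-5)&(q[:,2]<80)]
        (cx,cy),(w,h),a=cv2.minAreaRect(q[:,:2].astype(np.float32))
        a=np.radians(a if w>h else a+90); a=(a+np.pi/2)%np.pi-np.pi/2
        out.append((round(cx,1),round(cy,1),round(a,3),round(max(w,h)),round(min(w,h)),round(np.percentile(q[:,2],95)),st[i,4],st[i,:4].tolist()))
    return out
E
python3 - <<'E'
from h import *
c=dict(np.load("top0.npz"));W=world(c);im=c["image"]
for n,(u,v) in dict(red=(192,250),black=(158,247),tape=(199,289),can=(423,131),purple=(460,158),spL=(263,145),spR=(328,143),tray1=(248,188),tray2=(349,187),tray3=(350,273),tray4=(247,273),chute=(297,172),bedfront=(255,163),tA=(389,182),tB=(482,190),tC=(472,285),tD=(379,275),floor=(415,230),blk=(205,245)).items():
    print(n,W[v,u].round(0))
x,y,z=np.moveaxis(W,-1,0)
print(*brackets(W,im,(450,800,-250,250)),sep="\n")
hsv=cv2.cvtColor(im,cv2.COLOR_BGR2HSV)
for n,m in dict(red=((hsv[...,0]<6)|(hsv[...,0]>174))&(hsv[...,1]>150),black=hsv[...,2]<60).items():
    q=W[m&(z>215)&(z<300)&(y>100)&(y<500)&(x>350)]
    print(n,len(q),q.min(0).round(),q.max(0).round(),q.mean(0).round())
m=(hsv[...,0]>100)&(hsv[...,0]<125)&(hsv[...,1]>120)&(x>400)&(z>60)&(z<90)&(y<-50)
q=W[m];print("tote rim",cv2.minAreaRect(q[:,:2].astype(np.float32)))
m=(hsv[...,2]<125)&(x>430)&(z<30)&(y<200)&(y>-150)&(x<760)&(hsv[...,1]<60)
m=cv2.morphologyEx(m.astype(np.uint8),cv2.MORPH_OPEN,np.ones((5,5)))>0
print("tray",cv2.minAreaRect(W[m][:,:2].astype(np.float32)))
c=dict(np.load("side0.npz"));W=world(c)
for n,(u,v) in dict(red=(306,155),black=(306,139),green=(225,390)).items(): print("side",n,W[v,u].round())
print(*brackets(W,c["image"],(450,800,-250,250)),sep="\n")
E
```

```text
red [433. 296. 272.]
black [439. 381. 270.]
tape [335. 329.  -0.]
can [ 772. -285.  150.]
purple [ 734. -423.   -1.]
spL [732. 146. 114.]
spR [739. -31. 120.]
tray1 [630. 196.   2.]
tray2 [637. -96.  13.]
tray3 [ 391. -104.    2.]
tray4 [384. 190.  10.]
chute [670.  53.  51.]
bedfront [690. 170.  73.]
tA [ 644. -204.   73.]
tB [ 628. -466.   77.]
tC [ 363. -437.   80.]
tD [ 386. -179.   79.]
floor [ 519. -290.    1.]
blk [456. 298.  95.]
(671.1, 53.7, np.float64(1.538), 307, 83, 72, np.int32(1773), [244, 163, 107, 29])
(576.3, 140.4, np.float64(-0.202), 99, 38, 40, np.int32(436), [257, 189, 20, 36])
(572.1, 45.8, np.float64(0.136), 102, 35, 40, np.int32(414), [292, 191, 16, 36])
(537.7, -45.4, np.float64(0.121), 179, 58, 40, np.int32(657), [321, 191, 22, 62])
red 188 [417. 281. 247.] [451. 317. 278.] [433. 298. 265.]
black 1 [419. 383. 260.] [419. 383. 260.] [419. 383. 260.]
tote rim ((516.5831298828125, -322.60833740234375), (272.14630126953125, 256.9401550292969), 84.26325225830078)
tray ((535.7282104492188, 48.585548400878906), (216.54873657226562, 303.94183349609375), 1.0514084100723267)
side red [441. 286. 261.]
side black [443. 374. 262.]
side green [ 212. -347.   -1.]
(667.7, 80.0, np.float64(-1.453), 333, 56, 69, np.int32(981), [362, 218, 39, 76])
(544.0, 75.4, np.float64(1.533), 309, 177, 38, np.int32(2156), [315, 228, 59, 71])
```

```bash
python3 -m pendant '[[[0,0,0,-0.03,0.08],[0,0,0,-0.07,0.18],[0,0,0,-0.11,0.28],[0,0,0,-0.14,0.327],[0,0,0,-0.14,0.327],[0,0,0,-0.14,0.327],[0,0,0,-0.14,0.327],[0,0,0,-0.14,0.327]]]'
python3 -m pendant '[[[0,0.03,-0.03,0,0],[0,0.06,-0.07,0,0],[0,0.09,-0.11,0,0],[0,0.12,-0.15,0,0],[0,0.15,-0.19,0,0],[0,0.18,-0.23,0,0],[0,0.21,-0.27,0,0],[0,0.24,-0.3,0,0]]]'
python3 -m pendant '[[[0,0,-0.04,0,0],[0,0.01,-0.08,0,0],[0,0.02,-0.13,0,0],[0,0.03,-0.18,0,0],[0,0.04,-0.22,0,0],[0,0.04,-0.27,0,0],[0,0.04,-0.32,0,0],[0,0.04,-0.35,0,0]]]'
python3 -m pendant '[[[0,-0.02,-0.04,0,0],[0,-0.04,-0.08,0,0],[0,-0.06,-0.12,0,0],[0,-0.08,-0.16,0,0],[0,-0.1,-0.2,0,0],[0,-0.12,-0.24,0,0],[0,-0.12,-0.24,0,0],[0,-0.12,-0.24,0,0]]]'
python3 - <<'E'
from h import *
from cell import env
s=env.state();c=env.read_camera("wrist");W=world(c,tool(s));cv2.imwrite("pics/w1.png",c["image"]);np.savez("w1.npz",W=W,**c)
hsv=cv2.cvtColor(c["image"],cv2.COLOR_BGR2HSV);x,y,z=np.moveaxis(W,-1,0)
print(s["joints"].round(2))
q=W[((hsv[...,0]<6)|(hsv[...,0]>174))&(hsv[...,1]>150)&(z>215)&(z<300)]
print(len(q),q.min(0).round(),q.max(0).round())
q=W[(z>235)&(z<300)&(x>390)];print(len(q),q.min(0).round(),q.max(0).round())
E
```

```text
t: 0.95
eef_pos: [200.6, -591.7, 353.2]
tcp_rot: [-3.139, 0.001, 0.0]
ft_force: [0.8, 0.1, 0.9]
opening: 0.383
t: 1.75
eef_pos: [441.4, -289.5, 354.2]
tcp_rot: [-3.141, 0.001, 0.001]
ft_force: [0.5, -0.7, -0.0]
opening: 0.003
t: 2.55
eef_pos: [480.2, 60.9, 354.0]
tcp_rot: [-3.141, 0.001, 0.002]
ft_force: [0.4, 0.1, 0.6]
opening: 0.003
t: 3.35
eef_pos: [360.3, 298.5, 353.9]
tcp_rot: [3.141, 0.001, 0.002]
ft_force: [0.3, 0.4, -0.2]
opening: 0.004
[ 0.55  0.14  1.71 -0.    1.3   2.12]
2053 [419. 281. 256.] [455. 318. 272.]
4646 [417. 280. 248.] [461. 404. 275.]
```

View pics/w1.png

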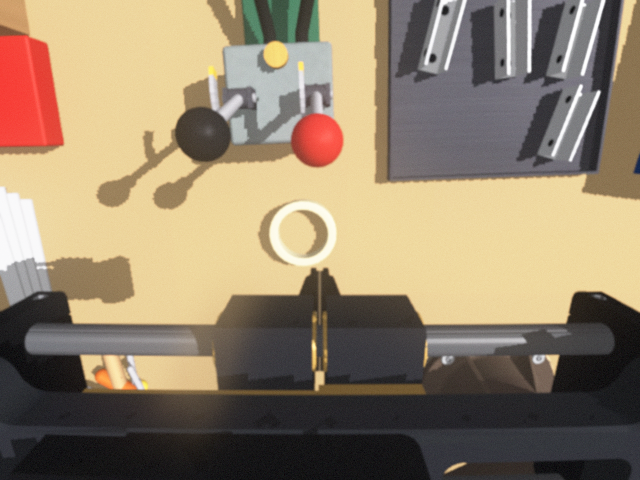

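Wrist view: red knob at (317,140) and black knob at (203,134), both still in hold. The yellow float marks are at (300,75) and (212,75). I lower the closed fingers in front of the red knob and push.

```bash
python3 -m pendant '[[[0,0,0,0.03,0],[0,0,0,0.06,0],[0,0,0,0.09,0],[0,0,0,0.112,0],[0,0,0,0.112,0],[0,0.015,0,0.112,0],[0,0.03,0,0.112,0],[0,0.035,0,0.112,0]]]'
python3 -m pendant '[[[0,0.01,0,0,0],[0,0.015,0,0,0],[0,0.02,0,0,0],[0,0.025,0,0,0],[0,0.03,0,0,0],[0,0.035,0,0,0],[0,0.04,0,0,0],[0,0.045,0,0,0]]]'
python3 -m pendant '[[[0,0.005,0,0,0],[0,0.01,0,0,0],[0,0.015,0,0,0],[0,0.02,0,0,0],[0,0.025,0,0,0],[0,0.03,0,0,0],[0,0.035,0,0,0],[0,0.038,0,0,0]]]'
python3 - <<'E'
from h import *
from cell import env
s=env.state();print(s["t"]);c=env.read_camera("wrist");W=world(c,tool(s));cv2.imwrite("pics/w2.png",c["image"])
hsv=cv2.cvtColor(c["image"],cv2.COLOR_BGR2HSV);x,y,z=np.moveaxis(W,-1,0)
q=W[((hsv[...,0]<6)|(hsv[...,0]>174))&(hsv[...,1]>150)&(z>215)&(z<300)]
print(len(q),q.min(0).round(),q.max(0).round())
E
```

```text
t: 4.2
eef_pos: [398.4, 298.0, 243.6]
tcp_rot: [-3.141, -0.002, -0.001]
ft_force: [-0.6, -0.1, -0.2]
opening: 0.002
t: 5.0
eef_pos: [441.3, 298.0, 242.6]
tcp_rot: [3.141, -0.0, -0.0]
ft_force: [-3.4, 0.6, 1.6]
opening: 0.008
t: 5.8
eef_pos: [478.6, 298.4, 242.9]
tcp_rot: [-3.141, 0.001, 0.0]
ft_force: [-5.7, 1.6, 3.1]
opening: 0.01
5.8
5471 [489. 284. 254.] [530. 321. 279.]
```

```bash
python3 -m pendant '[[[0,0.003,0,0,0],[0,0.006,0,0,0],[0,0.008,0,0,0],[0,0.01,0,0,0],[0,0.01,0,0,0],[0,0.01,0,0,0],[0,0.01,0,0,0],[0,0.01,0,0,0]]]'
python3 - <<'E'
from h import *
from cell import env
s=env.state();c=env.read_camera("wrist");W=world(c,tool(s));cv2.imwrite("pics/w2.png",c["image"])
hsv=cv2.cvtColor(c["image"],cv2.COLOR_BGR2HSV);x,y,z=np.moveaxis(W,-1,0)
q=W[((hsv[...,0]<6)|(hsv[...,0]>174))&(hsv[...,1]>150)&(z>215)&(z<300)]
print(len(q),q.min(0).round(),q.max(0).round())
E
```

```text
t: 6.65
eef_pos: [488.8, 298.0, 242.6]
tcp_rot: [3.141, -0.0, -0.0]
ft_force: [0.6, 0.3, 0.1]
opening: 0.004
5195 [512. 285. 255.] [549. 322. 274.]
```

View pics/w2.png

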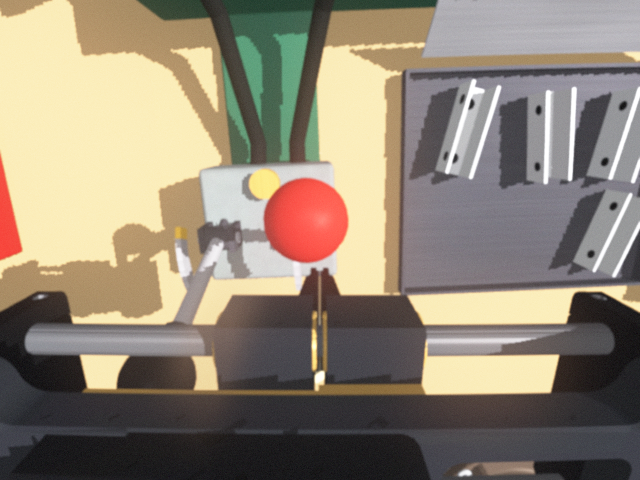

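The red knob snapped forward (512–549 mm in x) and broke contact with the fingers, so it is in float. Its pixel is now (306,220). I back off and repeat for the black knob.

```bash
python3 -m pendant '[[[0,-0.03,0,0,0],[0,-0.07,0,0,0],[0,-0.11,0,0,0],[0,-0.125,0,0,0],[0,-0.125,-0.03,0,0],[0,-0.125,-0.06,0,0],[0,-0.125,-0.085,0,0],[0,-0.125,-0.085,0,0]]]'
python3 -m pendant '[[[0,0.015,0,0,0],[0,0.03,0,0,0],[0,0.035,0,0,0],[0,0.04,0,0,0],[0,0.045,0,0,0],[0,0.05,0,0,0],[0,0.055,0,0,0],[0,0.06,0,0,0]]]'
python3 -m pendant '[[[0,0.005,0,0,0],[0,0.01,0,0,0],[0,0.015,0,0,0],[0,0.02,0,0,0],[0,0.025,0,0,0],[0,0.03,0,0,0],[0,0.035,0,0,0],[0,0.04,0,0,0]]]'
python3 -m pendant '[[[0,0.005,0,0,0],[0,0.01,0,0,0],[0,0.014,0,0,0],[0,0.018,0,0,0],[0,0.022,0,0,0],[0,0.025,0,0,0],[0,0.025,0,0,0],[0,0.025,0,0,0]]]'
python3 - <<'E'
from h import *
from cell import env
s=env.state();c=env.read_camera("wrist");W=world(c,tool(s));cv2.imwrite("pics/w3.png",c["image"])
x,y,z=np.moveaxis(W,-1,0);v=c["image"].max(-1)
q=W[(z>245)&(z<280)&(y>350)&(y<410)&(x>400)&(v<90)]
print(len(q),q.min(0).round(),q.max(0).round())
E
```

```text
t: 7.5
eef_pos: [364.2, 385.3, 242.4]
tcp_rot: [-3.141, -0.001, 0.002]
ft_force: [-0.6, -0.4, -0.1]
opening: 0.004
t: 8.3
eef_pos: [424.0, 383.1, 242.7]
tcp_rot: [-3.142, 0.0, 0.0]
ft_force: [-3.1, 0.5, 3.4]
opening: 0.006
t: 9.1
eef_pos: [460.7, 383.5, 243.7]
tcp_rot: [-3.141, 0.006, 0.001]
ft_force: [-20.3, 1.4, 18.1]
opening: 0.005
t: 9.9
eef_pos: [489.0, 382.9, 242.4]
tcp_rot: [3.141, -0.0, -0.0]
ft_force: [-0.2, 0.4, -0.3]
opening: 0.0
6011 [499. 369. 245.] [545. 407. 280.]
```

```bash
python3 -m pendant '[[[0,-0.03,0,0,0],[0,-0.05,0,-0.03,0],[0,-0.05,0,-0.07,0],[0,-0.05,0,-0.11,0],[0,-0.05,0,-0.16,0],[0,-0.05,0.04,-0.16,0],[0,-0.05,0.08,-0.16,0],[0,-0.05,0.12,-0.16,0]]]'
python3 -m pendant '[[[0.6,0,0.04,0,0],[0.6,0,0.08,0,0],[0.6,0,0.12,0,0],[0.6,0,0.16,0,0],[0.6,0,0.2,0,0],[0.6,0,0.213,0,0],[0.6,0,0.213,0,0],[0.6,0,0.213,0,0]]]'
cat > look.py <<'E'
import sys
from h import *
from cell import env
s=env.state();c=env.read_camera("wrist");W=world(c,tool(s));np.savez("w.npz",W=W,**c)
cv2.imwrite(sys.argv[1],c["image"])
print(s["eef_pos"].round(1),s["tcp_rot"].round(3),s["opening"].round(2))
b=[float(v) for v in sys.argv[2].split(",")]
print(*brackets(W,c["image"],b),sep="\n")
E
python3 look.py pics/w4.png 380,640,-105,200
```

```text
t: 10.75
eef_pos: [438.3, 261.8, 402.8]
tcp_rot: [3.142, -0.001, 0.001]
ft_force: [0.9, 0.5, 0.2]
opening: 0.003
t: 11.55
eef_pos: [438.8, 50.5, 402.7]
tcp_rot: [-3.141, -0.0, -0.001]
ft_force: [0.7, 0.6, -0.1]
opening: 0.582Traceback (most recent call last):
  File "look.py", line 6, in <module>
    print(s["eef_pos"].round(1),s["tcp_rot"].round(3),s["opening"].round(2))
                                                      ^^^^^^^^^^^^^^^^^^
AttributeError: 'float' object has no attribute 'round'
```

View pics/w4.png

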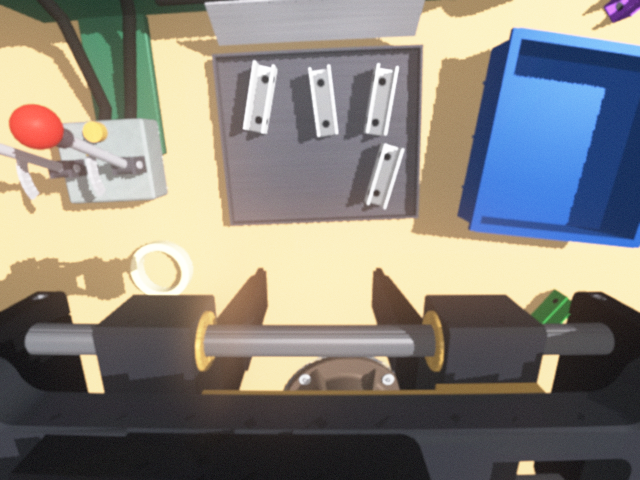

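Wrist view: four silver brackets at (260,97), (323,102), (381,100) and (384,175), and both levers lean forward. The purple piece at (620,8) and the green one at (552,307) are the look-alikes; I leave them alone. This picture also serves as the close check of my choice.

```bash
sed -i 's/s\["opening"\].round(2)/round(s["opening"],2)/' look.py
cat > br.py <<'E'
from h import *
d=dict(np.load("w.npz"));W=d["W"];im=d["image"]
import sys
b=[float(v) for v in sys.argv[1].split(",")];zl=float(sys.argv[2])
x,y,z=np.moveaxis(W,-1,0)
m=((x>b[0])&(x<b[1])&(y>b[2])&(y<b[3])&(z>zl)&(z<60)).astype(np.uint8)
n,l,st,_=cv2.connectedComponentsWithStats(cv2.morphologyEx(m,cv2.MORPH_CLOSE,np.ones((7,7))))
for i in range(1,n):
    if st[i,4]<200: continue
    q=W[(l==i)&(m>0)]
    (cx,cy),(w,h),a=cv2.minAreaRect(q[:,:2].astype(np.float32))
    a=np.radians(a if w>h else a+90);a=(a+np.pi/2)%np.pi-np.pi/2
    print("z",np.round([cx,cy],1),round(a,3),round(max(w,h)),round(min(w,h)),"top",round(np.percentile(q[:,2],95)),st[i].tolist())
E
python3 look.py pics/w4b.png 380,645,-105,200; python3 br.py 395,630,-95,190 15
```

```text
[438.8  50.9 402.6] [-3.141 -0.     0.   ] 0.59
(640.7, 101.7, np.float64(-1.56), 197, 8, 21, np.int32(335), [217, 48, 136, 8])
(567.2, -101.6, np.float64(0.044), 156, 4, 21, np.int32(182), [419, 49, 4, 110])
(506.2, 50.4, np.float64(-1.533), 302, 263, 34, np.int32(25552), [221, 54, 194, 171])
z [579.  151.8] -0.203 95 4 top 39 [244, 60, 15, 70, 360]
z [573.  125.3] -0.207 95 4 top 39 [262, 65, 14, 69, 303]
z [574.8 -26. ] -0.122 95 5 top 39 [365, 64, 15, 69, 275]
z [570.7 -53.2] -0.143 95 4 top 38 [382, 66, 17, 70, 328]
z [465.4 -37. ] -0.244 93 4 top 38 [366, 144, 21, 60, 275]
z [458.8 -63.3] -0.234 94 5 top 39 [382, 148, 22, 61, 307]
```

```bash
sed -i 's/<200/<60/' br.py; python3 br.py 500,630,5,90 15; python3 - <<'E'
from h import *
W=np.load("w.npz")["W"];x,y,z=np.moveaxis(W,-1,0)
q=W[(z>70)&(z<90)&(y<-150)&(x<720)&(x>350)]
for lo,hi in ((0,1),):
    print(cv2.minAreaRect(q[:,:2].astype(np.float32)),q[:,2].mean())
# near/far walls: rim x edges at given y strips, rim left wall y at x strips
for y0 in (-230,-260,-290,-320):
    p=q[abs(q[:,1]-y0)<4];print(y0,p[p[:,0]<500][:,0].min().round(),p[p[:,0]<500][:,0].max().round(),p[p[:,0]>500][:,0].min().round(),p[:,0].max().round())
for x0 in (420,470,520,570,610):
    p=q[(abs(q[:,0]-x0)<4)&(q[:,1]>-300)];print(x0,p[:,1].min().round(),p[:,1].max().round())
E
```

```text
z [572.5  30.3] 0.136 94 4 top 39 [328, 65, 11, 69, 196]
z [568.3  57.6] 0.132 94 3 top 39 [309, 68, 11, 69, 151]
((510.3076477050781, -321.21502685546875), (271.2974548339844, 276.33050537109375), 83.97683715820312) 73.94581462495493
-230 381.0 393.0 645.0 657.0
-260 379.0 390.0 642.0 656.0
-290 375.0 387.0 638.0 652.0
-320 372.0 384.0 635.0 649.0
420 -190.0 -177.0
470 -195.0 -181.0
520 -201.0 -187.0
570 -206.0 -191.0
610 -210.0 -196.0
```

```bash
cat > go.py <<'E'
import sys
from h import *
from cell import env
s=env.state();T=tool(s);y0=s["tcp_rot"][2]
x,y,z,a=map(float,sys.argv[1].split(","))
d=np.linalg.inv(T)@np.array([x,y,z,1]);t=-(a-y0);t=(t+np.pi/2)%np.pi-np.pi/2
print("now",s["eef_pos"].round(1),round(y0,3),"shift m",(d[:3]/1000).round(4),"turn",round(t,3),"dist",np.linalg.norm(d[:3]).round())
E
python3 -m pendant '[[[0.6,0.003,0.012,0.04,0.04],[0.6,0.006,0.024,0.08,0.08],[0.6,0.009,0.036,0.12,0.12],[0.6,0.012,0.048,0.16,0.16],[0.6,0.015,0.06,0.2,0.2],[0.6,0.018,0.075,0.245,0.24],[0.6,0.021,0.09,0.29,0.24],[0.6,0.023,0.101,0.33,0.24]]]'
python3 -m pendant '[[[0.6,0,0,0,0],[0.6,0,0,0,0],[0.6,0,0,0,0],[0.6,0,0,0,0],[0.6,0,0,0,0],[0.6,0,0,0,0],[0.6,0,0,0,0],[0.6,0,0,0,0]]]'
python3 go.py 462,-50,12,-0.24
```

```text
t: 12.45
eef_pos: [462.0, -50.5, 70.7]
tcp_rot: [3.142, -0.0, -0.239]
ft_force: [1.9, 0.5, 0.1]
opening: 0.599
t: 13.25
eef_pos: [461.8, -51.0, 72.8]
tcp_rot: [3.141, -0.0, -0.24]
ft_force: [-0.2, -0.7, -0.5]
opening: 0.603
now [461.8 -51.   72.8] -0.24 shift m [-0.0001 -0.001   0.0608] turn -0.0 dist 61.0
```

```bash
python3 -m pendant '[[[0.6,0,0,0.02,0],[0.6,0,0,0.04,0],[0.6,0,0,0.055,0],[0.6,0,0,0.06,0],[0.6,0,0,0.06,0],[0.2,0,0,0.06,0],[0,0,0,0.06,0],[0,0,0,0.06,0]]]'
python3 -m pendant '[[[0,0,0,0,0],[0,0,0,0,0],[0,0,0,0,0],[0,0,0,-0.03,0],[0,0,0,-0.07,0],[0,0,0,-0.11,0],[0,0,0,-0.15,0],[0,0,0,-0.16,0]]]'
python3 go.py 444.5,-369.4,172,-0.105
```

```text
t: 14.05
eef_pos: [462.0, -51.1, 13.2]
tcp_rot: [3.142, -0.001, -0.24]
ft_force: [-0.8, 1.0, 0.3]
opening: 0.403
t: 14.85
eef_pos: [462.8, -51.2, 176.2]
tcp_rot: [3.141, -0.006, -0.24]
ft_force: [0.8, 0.2, -1.4]
opening: 0.311
now [462.8 -51.2 176.2] -0.24 shift m [0.0578 0.3134 0.0046] turn -0.135 dist 319.0
```

```bash
python3 -m pendant '[[[0,0.006,0.03,0,-0.02],[0,0.014,0.075,0,-0.04],[0,0.022,0.12,0,-0.06],[0,0.03,0.165,0,-0.08],[0,0.038,0.21,0,-0.1],[0,0.046,0.255,0,-0.12],[0,0.053,0.29,0,-0.135],[0,0.058,0.313,0,-0.135]]]'
python3 -m pendant '[[[0,0,0,0,0],[0,0,0,0.03,0],[0,0,0,0.06,0],[0,0,0,0.09,0],[0,0,0,0.12,0],[0,0,0,0.14,0],[0,0,0,0.14,0],[0,0,0,0.14,0]]]'
python3 go.py 444.5,-369.4,14,-0.105
```

```text
t: 15.65
eef_pos: [442.8, -371.1, 171.3]
tcp_rot: [-3.141, 0.001, -0.106]
ft_force: [0.1, -0.3, -2.0]
opening: 0.313
t: 16.45
eef_pos: [443.7, -368.1, 32.6]
tcp_rot: [-3.141, 0.001, -0.105]
ft_force: [-0.4, -0.2, -0.0]
opening: 0.309
now [ 443.7 -368.1   32.6] -0.105 shift m [0.001  0.0012 0.0186] turn 0.0 dist 19.0
```

```bash
python3 -m pendant '[[[0,0,0,0.006,0],[0,0,0,0.012,0],[0,0,0,0.018,0],[0,0,0,0.018,0],[0,0,0,0.018,0],[0.6,0,0,0.018,0],[0.6,0,0,0.018,0],[0.6,0,0,0.018,0]]]'
python3 -m pendant '[[[0.6,0,0,0,0],[0.6,0,0,-0.03,0],[0.6,0,0,-0.07,0],[0.6,0,0,-0.11,0],[0.6,0,0,-0.15,0],[0.6,0,0,-0.16,0],[0.6,0,0,-0.16,0],[0.6,0,0,-0.16,0]]]'
python3 go.py 572.8,-39.6,172,-0.132
python3 -c "
from cell import env;import cv2
cv2.imwrite('pics/s1.png',env.read_camera('side')['image'])"
```

```text
t: 17.25
eef_pos: [443.7, -368.9, 14.9]
tcp_rot: [3.141, -0.0, -0.105]
ft_force: [0.0, 0.0, 0.0]
opening: 0.51
t: 18.05
eef_pos: [443.2, -368.4, 173.6]
tcp_rot: [-3.141, 0.001, -0.105]
ft_force: [-0.2, 0.3, -0.8]
opening: 0.602
now [ 443.2 -368.4  173.6] -0.105 shift m [ 0.0943 -0.3406  0.0017] turn 0.027 dist 353.0
```

View pics/s1.png

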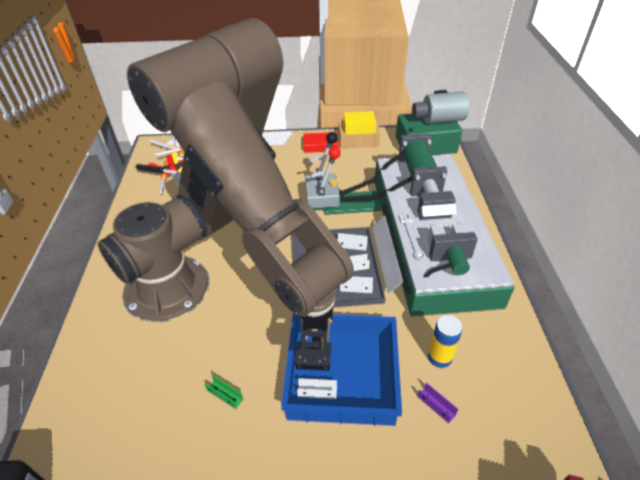

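The first bracket lies flat in the tote at (317,388), three remain in the tray, and both levers lean forward at (333,145). I take a fresh look at the tray before the next grasps.

```bash
python3 -m pendant '[[[0.6,0,-0.04,-0.01,0],[0.6,0,-0.08,-0.03,0],[0.6,0,-0.12,-0.05,0],[0.6,-0.005,-0.165,-0.07,0],[0.6,-0.01,-0.21,-0.09,0],[0.6,-0.015,-0.255,-0.11,0],[0.6,-0.02,-0.3,-0.13,0],[0.6,-0.025,-0.34,-0.15,0]]]'
python3 -m pendant '[[[0.6,0,-0.03,0,-0.05],[0.6,0,-0.05,0,-0.105],[0.6,0,-0.05,0,-0.105],[0.6,0,-0.05,0,-0.105],[0.6,0,-0.05,0,-0.105],[0.6,0,-0.05,0,-0.105],[0.6,0,-0.05,0,-0.105],[0.6,0,-0.05,0,-0.105]]]'
python3 look.py pics/w5.png 0,1,0,1; python3 br.py 395,630,-95,190 15; python3 go.py 572.8,-39.6,172,-0.132
```

```text
t: 18.9
eef_pos: [453.9, -26.1, 324.0]
tcp_rot: [-3.141, 0.003, -0.105]
ft_force: [0.8, 0.1, 0.6]
opening: 0.598
t: 19.7
eef_pos: [459.7, 21.2, 324.6]
tcp_rot: [3.141, 0.0, -0.001]
ft_force: [0.6, -0.9, -0.3]
opening: 0.597
[459.7  21.2 324.6] [ 3.141e+00  0.000e+00 -1.000e-03] 0.6

z [578.8 151.8] -0.217 95 5 top 39 [208, 65, 18, 80, 592]
z [574.  -26.9] -0.116 95 4 top 39 [350, 68, 15, 81, 319]
z [573.2 125.1] -0.204 94 4 top 38 [229, 70, 17, 79, 521]
z [572.3  30.4] 0.138 94 4 top 39 [305, 70, 13, 80, 216]
z [570.5 -53.3] -0.125 95 4 top 38 [370, 72, 17, 80, 394]
z [568.3  57.5] 0.14 95 3 top 39 [283, 74, 15, 79, 286]
z [396.4 -61.1] -1.568 67 3 top 21 [353, 241, 48, 3, 100]
now [459.7  21.3 324.6] -0.001 shift m [0.1131 0.0608 0.1526] turn 0.131 dist 199.0
```

```bash
python3 -m pendant '[[[0.6,0.014,0.008,0.03,0.02],[0.6,0.028,0.015,0.06,0.04],[0.6,0.042,0.023,0.09,0.06],[0.6,0.056,0.03,0.12,0.08],[0.6,0.07,0.038,0.15,0.1],[0.6,0.085,0.046,0.185,0.125],[0.6,0.1,0.055,0.22,0.125],[0.6,0.1125,0.0615,0.25,0.125]]]'
python3 -m pendant '[[[0.6,0,0,0,0],[0.6,0,0,0,0],[0.6,0,0,0.02,0],[0.6,0,0,0.04,0],[0.6,0,0,0.055,0],[0.6,0,0,0.062,0],[0.6,0,0,0.062,0],[0.6,0,0,0.062,0]]]'
python3 -m pendant '[[[0,0,0,0,0],[0,0,0,0,0],[0,0,0,0,0],[0,0,0,0,0],[0,0,0,0,0],[0,0,0,-0.02,0],[0,0,0,-0.06,0],[0,0,0,-0.1,0]]]'
python3 -m pendant '[[[0,0,0,-0.03,0],[0,0,0,-0.06,0],[0,0,0,-0.06,0],[0,0,0,-0.06,0],[0,0,0,-0.06,0],[0,0,0,-0.06,0],[0,0,0,-0.06,0],[0,0,0,-0.06,0]]]'
python3 go.py 563.9,-382,172,-0.105
```

```text
t: 20.55
eef_pos: [572.7, -40.5, 72.8]
tcp_rot: [3.142, 0.0, -0.126]
ft_force: [0.4, -0.7, 0.2]
opening: 0.6
t: 21.35
eef_pos: [572.7, -39.8, 14.0]
tcp_rot: [3.141, -0.002, -0.125]
ft_force: [-0.1, 0.4, -0.4]
opening: 0.597
t: 22.15
eef_pos: [571.6, -39.8, 113.1]
tcp_rot: [-3.142, 0.002, -0.125]
ft_force: [0.5, -0.4, -0.9]
opening: 0.317
t: 22.95
eef_pos: [572.1, -39.8, 172.0]
tcp_rot: [3.142, 0.001, -0.125]
ft_force: [0.0, -0.1, -1.3]
opening: 0.313
now [572.1 -39.8 172. ] -0.125 shift m [ 0.0346  0.3405 -0.    ] turn -0.02 dist 342.0
```

```bash
python3 -m pendant '[[[0,0.003,0.03,0,0],[0,0.007,0.075,0,0],[0,0.012,0.12,0,-0.01],[0,0.017,0.165,0,-0.02],[0,0.022,0.21,0,-0.02],[0,0.027,0.255,0,-0.02],[0,0.031,0.3,0,-0.02],[0,0.0345,0.34,0,-0.02]]]'
python3 -m pendant '[[[0,0,0,0,0],[0,0,0,0.03,0],[0,0,0,0.06,0],[0,0,0,0.09,0],[0,0,0,0.12,0],[0,0,0,0.14,0],[0,0,0,0.14,0],[0,0,0,0.14,0]]]'
python3 go.py 563.9,-382,14.5,-0.105
```

```text
t: 23.75
eef_pos: [563.5, -383.8, 172.3]
tcp_rot: [-3.142, 0.0, -0.106]
ft_force: [-0.2, 0.5, -1.3]
opening: 0.314
t: 24.55
eef_pos: [564.3, -381.2, 32.9]
tcp_rot: [-3.142, 0.0, -0.105]
ft_force: [0.7, -1.3, -0.8]
opening: 0.313
now [ 564.3 -381.2   32.9] -0.105 shift m [-0.0003  0.0008  0.0184] turn 0.0 dist 18.0
```

```bash
python3 -m pendant '[[[0,0,0,0.006,0],[0,0,0,0.012,0],[0,0,0,0.018,0],[0,0,0,0.018,0],[0,0,0,0.018,0],[0.6,0,0,0.018,0],[0.6,0,0,0.018,0],[0.6,0,0,0.018,0]]]'
python3 -m pendant '[[[0.6,0,0,0,0],[0.6,0,0,-0.03,0],[0.6,0,0,-0.07,0],[0.6,0,0,-0.11,0],[0.6,0,0,-0.15,0],[0.6,0,0,-0.16,0],[0.6,0,0,-0.16,0],[0.6,0,0,-0.16,0]]]'
python3 -m pendant '[[[0.6,-0.01,-0.03,-0.01,0],[0.6,-0.025,-0.065,-0.025,0],[0.6,-0.04,-0.1,-0.04,0],[0.6,-0.055,-0.14,-0.055,0],[0.6,-0.07,-0.18,-0.07,0],[0.6,-0.085,-0.22,-0.085,0],[0.6,-0.1,-0.26,-0.1,0],[0.6,-0.115,-0.3,-0.115,0]]]'
python3 -m pendant '[[[0.6,-0.01,-0.03,-0.015,0],[0.6,-0.02,-0.06,-0.03,0],[0.6,-0.03,-0.09,-0.035,-0.05],[0.6,-0.03,-0.09,-0.035,-0.105],[0.6,-0.03,-0.09,-0.035,-0.105],[0.6,-0.03,-0.09,-0.035,-0.105],[0.6,-0.03,-0.09,-0.035,-0.105],[0.6,-0.03,-0.09,-0.035,-0.105]]]'
python3 look.py pics/w6.png 0,1,0,1; python3 br.py 395,630,-95,190 15; python3 go.py 570.3,44,74,0.139
```

```text
t: 25.35
eef_pos: [564.1, -381.6, 14.9]
tcp_rot: [3.141, -0.0, -0.105]
ft_force: [0.3, -1.6, 0.4]
opening: 0.511
t: 26.15
eef_pos: [563.5, -381.1, 173.3]
tcp_rot: [-3.141, 0.001, -0.105]
ft_force: [-0.2, 0.6, -0.5]
opening: 0.596
t: 26.95
eef_pos: [480.0, -69.5, 288.4]
tcp_rot: [-3.141, 0.003, -0.105]
ft_force: [0.2, 0.6, -0.0]
opening: 0.601
t: 27.75
eef_pos: [460.8, 21.1, 324.1]
tcp_rot: [3.142, 0.001, -0.002]
ft_force: [0.2, -0.2, 1.1]
opening: 0.599
[460.8  21.1 324.1] [ 3.142e+00  1.000e-03 -2.000e-03] 0.6

z [578.6 151.7] -0.226 95 5 top 38 [208, 66, 18, 80, 591]
z [573.  125.3] -0.206 95 4 top 38 [229, 71, 17, 79, 519]
z [572.   30.4] 0.138 95 4 top 39 [305, 71, 13, 80, 216]
z [568.5  57.6] 0.139 95 3 top 39 [282, 74, 16, 80, 288]
z [396.4 -59.8] -1.561 70 3 top 19 [351, 241, 50, 3, 90]
now [460.8  21.1 324.3] -0.002 shift m [ 0.1096 -0.0231  0.2502] turn -0.141 dist 274.0
```

B2 goes to slot (575.4,-272.6).

```bash
python3 -m pendant '[[[0.6,0.014,-0.003,0.03,-0.02],[0.6,0.028,-0.006,0.06,-0.04],[0.6,0.042,-0.009,0.09,-0.06],[0.6,0.056,-0.012,0.12,-0.08],[0.6,0.07,-0.015,0.15,-0.1],[0.6,0.085,-0.018,0.185,-0.12],[0.6,0.1,-0.021,0.22,-0.14],[0.6,0.11,-0.023,0.25,-0.14]]]'
python3 -m pendant '[[[0.6,0,0,0,0],[0.6,0,0,0,0],[0.6,0,0,0.02,0],[0.6,0,0,0.04,0],[0.6,0,0,0.055,0],[0.6,0,0,0.061,0],[0.6,0,0,0.061,0],[0.6,0,0,0.061,0]]]'
python3 -m pendant '[[[0,0,0,0,0],[0,0,0,0,0],[0,0,0,0,0],[0,0,0,0,0],[0,0,0,0,0],[0,0,0,-0.02,0],[0,0,0,-0.06,0],[0,0,0,-0.1,0]]]'
python3 -m pendant '[[[0,0,0,-0.03,0],[0,0,0,-0.06,0],[0,0,0,-0.06,0],[0,0,0,-0.06,0],[0,0,0,-0.06,0],[0,0,0,-0.06,0],[0,0,0,-0.06,0],[0,0,0,-0.06,0]]]'
python3 go.py 575.4,-272.6,172,-0.105
```

```text
t: 28.6
eef_pos: [571.4, 44.3, 72.6]
tcp_rot: [-3.142, 0.001, 0.14]
ft_force: [-0.1, -0.6, 0.0]
opening: 0.599
t: 29.4
eef_pos: [571.3, 44.4, 15.0]
tcp_rot: [3.141, -0.002, 0.14]
ft_force: [0.1, -0.1, -0.0]
opening: 0.598
t: 30.2
eef_pos: [570.2, 44.5, 114.1]
tcp_rot: [-3.141, 0.002, 0.14]
ft_force: [1.1, 0.6, -2.2]
opening: 0.314
t: 31.0
eef_pos: [570.6, 44.6, 172.9]
tcp_rot: [-3.141, 0.001, 0.14]
ft_force: [0.4, -0.2, -1.5]
opening: 0.312
now [570.6  44.6 172.9] 0.14 shift m [-0.0394  0.3147  0.0009] turn 0.245 dist 317.0
```

```bash
python3 -m pendant '[[[0,-0.004,0.03,0,0.03],[0,-0.009,0.075,0,0.06],[0,-0.015,0.12,0,0.1],[0,-0.021,0.165,0,0.14],[0,-0.026,0.21,0,0.18],[0,-0.032,0.255,0,0.22],[0,-0.037,0.29,0,0.245],[0,-0.0395,0.315,0,0.245]]]'
python3 -m pendant '[[[0,0,0,0,0],[0,0,0,0.03,0],[0,0,0,0.06,0],[0,0,0,0.09,0],[0,0,0,0.12,0],[0,0,0,0.14,0],[0,0,0,0.14,0],[0,0,0,0.14,0]]]'
python3 go.py 575.4,-272.6,14.5,-0.105
```

```text
t: 31.8
eef_pos: [575.1, -275.5, 173.2]
tcp_rot: [3.141, 0.0, -0.108]
ft_force: [0.2, 0.9, -0.9]
opening: 0.313
t: 32.6
eef_pos: [575.7, -272.4, 33.9]
tcp_rot: [-3.141, 0.0, -0.105]
ft_force: [0.7, 0.1, -1.3]
opening: 0.311
now [ 575.7 -272.4   33.9] -0.105 shift m [-0.0003  0.0002  0.0194] turn 0.0 dist 19.0
```

```bash
python3 -m pendant '[[[0,0,0,0.006,0],[0,0,0,0.012,0],[0,0,0,0.018,0],[0,0,0,0.019,0],[0,0,0,0.019,0],[0.6,0,0,0.019,0],[0.6,0,0,0.019,0],[0.6,0,0,0.019,0]]]'
python3 -m pendant '[[[0.6,0,0,0,0],[0.6,0,0,-0.03,0],[0.6,0,0,-0.07,0],[0.6,0,0,-0.11,0],[0.6,0,0,-0.15,0],[0.6,0,0,-0.16,0],[0.6,0,0,-0.16,0],[0.6,0,0,-0.16,0]]]'
python3 -m pendant '[[[0.6,-0.01,-0.03,-0.01,0],[0.6,-0.025,-0.065,-0.025,0],[0.6,-0.04,-0.1,-0.04,0],[0.6,-0.055,-0.14,-0.055,0],[0.6,-0.07,-0.18,-0.07,0],[0.6,-0.085,-0.22,-0.085,0],[0.6,-0.1,-0.26,-0.1,0],[0.6,-0.115,-0.3,-0.115,0]]]'
python3 -m pendant '[[[0.6,-0.01,-0.03,-0.015,0],[0.6,-0.02,-0.04,-0.03,0],[0.6,-0.035,-0.04,-0.035,-0.05],[0.6,-0.035,-0.04,-0.035,-0.105],[0.6,-0.035,-0.04,-0.035,-0.105],[0.6,-0.035,-0.04,-0.035,-0.105],[0.6,-0.035,-0.04,-0.035,-0.105],[0.6,-0.035,-0.04,-0.035,-0.105]]]'
python3 look.py pics/w7.png 0,1,0,1; python3 br.py 395,630,-95,190 15; python3 go.py 576,138.5,74,-0.21
```

```text
t: 33.4
eef_pos: [575.6, -273.0, 14.7]
tcp_rot: [3.141, -0.0, -0.105]
ft_force: [-0.7, 0.7, -0.2]
opening: 0.511
t: 34.2
eef_pos: [575.0, -272.6, 173.4]
tcp_rot: [-3.141, 0.001, -0.105]
ft_force: [-1.6, -0.1, -0.3]
opening: 0.604
t: 35.0
eef_pos: [491.6, 39.1, 288.4]
tcp_rot: [3.141, 0.003, -0.105]
ft_force: [1.3, 0.2, 0.4]
opening: 0.602
t: 35.8
eef_pos: [462.2, 80.9, 324.1]
tcp_rot: [3.142, 0.001, -0.001]
ft_force: [0.3, 0.7, -0.4]
opening: 0.601
[462.2  80.9 324.1] [ 3.142e+00  1.000e-03 -1.000e-03] 0.6

z [578.9 151.7] -0.205 94 4 top 38 [255, 67, 17, 79, 427]
z [572.8 125. ] -0.201 95 4 top 39 [276, 72, 17, 79, 346]
z [395.7 -59.3] -1.544 70 3 top 20 [392, 242, 50, 3, 86]
now [462.2  80.9 324.2] -0.001 shift m [ 0.114  -0.0578  0.2501] turn 0.209 dist 281.0
```

```bash
python3 -m pendant '[[[0.6,0.014,-0.007,0.03,0.03],[0.6,0.028,-0.014,0.06,0.06],[0.6,0.042,-0.021,0.09,0.09],[0.6,0.056,-0.028,0.12,0.12],[0.6,0.07,-0.035,0.15,0.15],[0.6,0.085,-0.042,0.185,0.18],[0.6,0.1,-0.05,0.22,0.205],[0.6,0.1135,-0.0575,0.25,0.205]]]'
python3 -m pendant '[[[0.6,0,0,0,0],[0.6,0,0,0,0],[0.6,0,0,0.02,0],[0.6,0,0,0.04,0],[0.6,0,0,0.055,0],[0.6,0,0,0.061,0],[0.6,0,0,0.061,0],[0.6,0,0,0.061,0]]]'
python3 -m pendant '[[[0,0,0,0,0],[0,0,0,0,0],[0,0,0,0,0],[0,0,0,0,0],[0,0,0,0,0],[0,0,0,-0.02,0],[0,0,0,-0.06,0],[0,0,0,-0.1,0]]]'
python3 -m pendant '[[[0,0,0,-0.03,0],[0,0,0,-0.06,0],[0,0,0,-0.06,0],[0,0,0,-0.06,0],[0,0,0,-0.06,0],[0,0,0,-0.06,0],[0,0,0,-0.06,0],[0,0,0,-0.06,0]]]'
python3 go.py 456.1,-260,172,-0.105
```

```text
t: 36.65
eef_pos: [576.0, 138.6, 72.5]
tcp_rot: [3.141, 0.001, -0.207]
ft_force: [0.8, -0.2, -0.2]
opening: 0.603
t: 37.45
eef_pos: [576.0, 138.4, 14.5]
tcp_rot: [-3.141, -0.001, -0.205]
ft_force: [-0.4, 0.2, -0.3]
opening: 0.601
t: 38.25
eef_pos: [575.0, 138.4, 114.1]
tcp_rot: [3.141, 0.002, -0.205]
ft_force: [0.1, 0.7, -1.1]
opening: 0.314
t: 39.05
eef_pos: [575.4, 138.4, 173.0]
tcp_rot: [3.141, 0.001, -0.205]
ft_force: [0.5, 0.6, -1.6]
opening: 0.316
now [575.4 138.4 173. ] -0.205 shift m [-0.0356  0.4144  0.0012] turn -0.1 dist 416.0
```

```bash
python3 -m pendant '[[[0,-0.003,0.03,0,0],[0,-0.006,0.075,0,-0.02],[0,-0.01,0.12,0,-0.04],[0,-0.014,0.165,0,-0.06],[0,-0.018,0.21,0,-0.08],[0,-0.022,0.255,0,-0.1],[0,-0.026,0.3,0,-0.1],[0,-0.029,0.34,0,-0.1]]]'
python3 -m pendant '[[[0,0,0.03,0,0],[0,0,0.06,0,0],[0,0,0.074,0,0],[0,0,0.074,0,0],[0,0,0.074,0,0],[0,0,0.074,0,0],[0,0,0.074,0,0],[0,0,0.074,0,0]]]'
python3 go.py 456.1,-260,34,-0.105
python3 -c "
from cell import env;import cv2
cv2.imwrite('pics/s2.png',env.read_camera('side')['image'][280:460,240:480])"
python3 look.py pics/w8.png 0,1,0,1
```

```text
t: 39.85
eef_pos: [477.0, -190.4, 173.6]
tcp_rot: [3.141, -0.0, -0.106]
ft_force: [0.5, 0.7, -1.6]
opening: 0.313
t: 40.65
eef_pos: [470.3, -261.3, 173.7]
tcp_rot: [3.142, -0.0, -0.104]
ft_force: [0.3, 0.4, -1.1]
opening: 0.313
now [ 470.3 -261.3  173.7] -0.104 shift m [-1.430e-02  1.000e-04  1.397e-01] turn 0.001 dist 140.0
[ 470.3 -261.5  173.7] [ 3.141 -0.    -0.104] 0.31
```

View pics/s2.png

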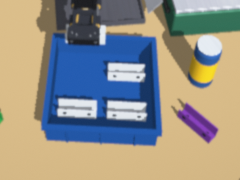

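The side crop shows three brackets flat and apart at (77,107), (127,110) and (126,72), and the target slot is free. I place the last one.

```bash
python3 -m pendant '[[[0,-0.014,0,0,0],[0,-0.014,0,0.03,0],[0,-0.014,0,0.06,0],[0,-0.014,0,0.09,0],[0,-0.014,0,0.12,0],[0,-0.014,0,0.14,0],[0,-0.014,0,0.14,0],[0,-0.014,0,0.14,0]]]'
python3 -m pendant '[[[0,0,0,0.006,0],[0,0,0,0.012,0],[0,0,0,0.018,0],[0,0,0,0.019,0],[0,0,0,0.019,0],[0.6,0,0,0.019,0],[0.6,0,0,0.019,0],[0.6,0,0,0.019,0]]]'
python3 -m pendant '[[[0.6,0,0,0,0],[0.6,0,0,-0.03,0],[0.6,0,0,-0.07,0],[0.6,0,0,-0.11,0],[0.6,0,0,-0.16,0],[0.6,0,0,-0.21,0],[0.6,0,0,-0.26,0],[0.6,0,0,-0.31,0]]]'
python3 -m pendant '[[[0.6,0,0.03,-0.03,0],[0.6,-0.01,0.06,-0.06,0],[0.6,-0.02,0.06,-0.06,0],[0.6,-0.03,0.06,-0.06,0],[0.6,-0.03,0.06,-0.06,0],[0.6,-0.03,0.06,-0.06,0],[0.6,-0.03,0.06,-0.06,0],[0.6,-0.03,0.06,-0.06,0]]]'
python3 look.py pics/w9.png 0,1,0,1; python3 br.py 385,632,-435,-205 22
python3 - <<'E'
from h import *
from cell import env
c=env.read_camera("top");W=world(c);cv2.imwrite("pics/top9.png",c["image"]);np.savez("top9.npz",**c)
hsv=cv2.cvtColor(c["image"],cv2.COLOR_BGR2HSV);x,y,z=np.moveaxis(W,-1,0)
q=W[((hsv[...,0]<6)|(hsv[...,0]>174))&(hsv[...,1]>150)&(z>215)&(z<300)&(y>100)];print("red",q.min(0),q.max(0))
E
```

```text
t: 41.55
eef_pos: [456.4, -260.7, 34.0]
tcp_rot: [3.142, 0.0, -0.105]
ft_force: [-0.6, -1.0, -0.4]
opening: 0.316
t: 42.35
eef_pos: [456.3, -260.6, 14.6]
tcp_rot: [3.141, -0.0, -0.105]
ft_force: [0.6, -0.6, -0.4]
opening: 0.51
t: 43.15
eef_pos: [455.7, -260.3, 327.0]
tcp_rot: [3.141, -0.0, -0.105]
ft_force: [1.3, -0.2, 0.1]
opening: 0.601
t: 43.95
eef_pos: [420.4, -316.8, 384.2]
tcp_rot: [-3.141, 0.001, -0.105]
ft_force: [1.0, 0.4, -0.2]
opening: 0.597
[ 420.4 -316.8  384.2] [-3.141e+00  1.000e-03 -1.050e-01] 0.6

z [ 627.9 -388.8] 1.473 93 2 top 59 [322, 30, 73, 9, 617]
z [ 598.7 -209. ] -0.123 67 2 top 59 [222, 43, 10, 57, 364]
z [ 577.3 -259.6] -0.103 96 4 top 40 [264, 48, 7, 75, 283]
z [ 574.1 -286.7] -0.101 95 3 top 40 [284, 48, 5, 75, 236]
z [ 565.9 -368.4] -0.103 95 4 top 40 [343, 48, 5, 75, 222]
z [ 563.  -394.6] -0.109 96 4 top 40 [361, 48, 7, 75, 259]
z [ 458.2 -248. ] -0.102 93 3 top 40 [268, 140, 6, 65, 237]
z [ 455.3 -275. ] -0.112 93 4 top 40 [287, 140, 4, 65, 200]
z [ 444.5 -356. ] -0.112 93 3 top 40 [342, 142, 4, 64, 183]
z [ 441.9 -382.9] -0.109 92 3 top 39 [360, 142, 5, 64, 216]
z [ 392.7 -434.2] -0.111 15 1 top 59 [396, 198, 7, 14, 60]
z [ 390.7 -261.3] 1.466 113 1 top 56 [246, 215, 77, 6, 413]
red [507.26974404 284.14614352 227.0407537 ] [542.18087465 321.26965456 277.54819819]
```

View pics/top9.png

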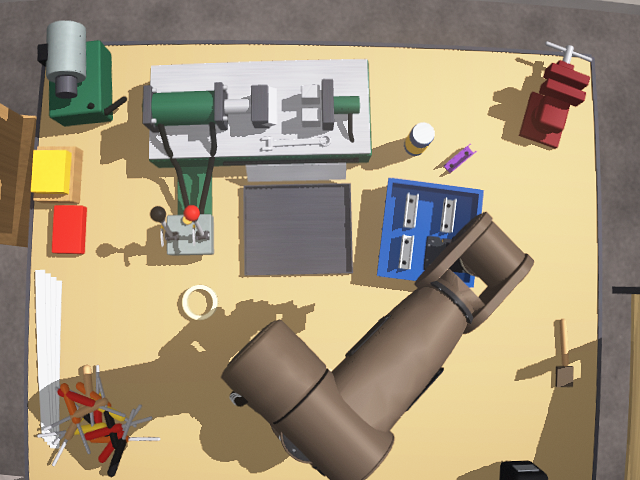

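View pics/w9.png

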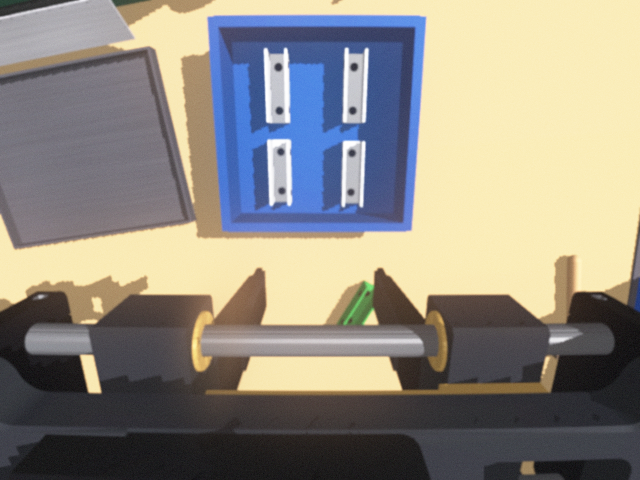

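The top view shows the tray empty, with the red knob at (192,213) and the black at (158,214), level with each other. The can, tape and spanner are at the same pixels as at the start. The wrist view shows four brackets flat and apart, at (277,85), (355,85), (280,172) and (353,174). The arm is clear, so I hand in.

```bash
python3 -c "
from cell import env
print(env.job_done())"
```

```text
the job is handed in; nothing more can be done
None
```

I pushed the red and then the black lever through the detent. I then moved all four brackets from the catch tray to the blue tote and handed the job in at about 44 s.

- **Levers:** Each knob snapped forward and the force on the fingers dropped to about zero. The last top view shows both knobs forward and level. I had no direct angle reading, so float is judged from the knob positions: red moved about 90 mm forward. One of my measurements of the black knob was too sparse to use.
- **Brackets:** The final wrist view shows all four flat in one layer, not touching. Their wall tops are about 40 mm above the bench, as expected on the tote floor. The tray is empty.
- **Other objects:** The can, tape roll and spanner look unmoved in the top view. I did not touch the green or purple look-alikes.
- **Knocks:** I saw no bracket knocked aside during the run.
- **At hand-in:** The arm was clear of everything. No check failed or disagreed, and the highest force I saw at the end of a move was about 27 N, while pushing the black lever.

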